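# Hold the self-closing lid of the cap drawer open

### The arm

A 7-joint arm with a two-finger parallel gripper is mounted at the origin on a cart in front of the work surface, level with it; the furniture and walls round the work are solid. World frame = base frame: x ahead of the robot, y to its left, z up, the work surface at z = 0. Lengths are in m, angles in rad, forces in N, time in s.
With the tool pointing down it reaches from about 0.425 to 0.875 m from the base axis. Payload 9.9 kg.
Tool frame: the origin (TCP) lies on the centre line of the jaws, within the pads' length; the fingertips stand robot.tip_extent ahead of it and the grasp point (between the pads) lies 11 mm behind it (robot.tip_extent is the distance from the TCP to the fingertips, in m); z points along the fingers, y is the direction in which the jaws open and shut (so a half turn about z gives the same grasp; the last joint's range is limited). The gripper opens to 85 mm and grips with 20 to 120 N. Pads are 22 mm wide; open, the fingers measure 114 mm over their backs; the gripper's body (76 mm by 85 mm) begins 54 mm behind the grasp point. The pads swing forward as they close: fully open they stand 13 mm farther back than shut.
Start: joints at [1.221, 0.576, 0.025, 1.437, -0.015, 1.129, -0.057], TCP at [0.177, -0.651, 0.239] pointing down, gripper open.
Joint ranges: [-2.76, 2.76], [-0.34, 2.15], [-1.52, 1.57], [0.19, 2.46], [-1.09, 4.23], [0.17, 1.99], [-2.82, 2.82]. Speed limits (rad/s): [2.22, 2.22, 3.01, 3.01, 3.14, 3.14, 3.14].

### API

Orientations are given as a rotation vector (axis times angle).
In Python, from cell import robot gives the robot as it stands.
- The arm moves only by the tool send_rows, never from a script. Its argument "steps" is a list of rows, each an object with "travel": the shift along the tool's x, y, z in units of 25 mm (1.0 is 25 mm), a list of three; "rotation": the turn, a rotation vector about the tool's x, y, z in units of 6 degrees (1.0 is 6 degrees), a list of three; "gripper": the opening, from 0 (shut) to 1 (fully open). In form: [{"travel": [tx, ty, tz], "rotation": [wx, wy, wz], "gripper": gripper}, ...]. A call has 1 to 20 rows; each row is the pose to reach, as a shift and turn from the pose commanded when the call began, along the tool's axes at that moment; what a row does not reach only later rows make up. A row lasts 1/12 s, in which the tool goes at most 41.7 mm and 7.16 degrees, less where a joint would pass 70% of its speed; a pose out of reach is approached as far as the arm can. A call with a gripper value outside its range is refused whole. The fingers move at their own pace and stop on an object; "squeeze" is the grip in N (left out, the last holds). Time passes only in rows, so rows that repeat a pose let the fingers close. It gives the time, the measured TCP pose, the force and the opening at its end, in the units of the state.
- robot.get_obs(): the state, without advancing time (a new reading comes with each control period).
- robot.grab_frame(name): name is "scene" or "top"; returns a dict with "color" (420x560x3 uint8, red, green, blue), "depth" (420x560 float32, m along the optical axis (not along the pixel's ray), 0 where there is no reading), "fx", "fy", "cx", "cy" (pixels), "pose" (4x4, takes a point from camera to world coordinates). Camera axes: x right, y up, looking along -z (the intrinsics and any distortion apply to the point x, -y, -z); pixel columns grow to the right and rows downward; lengths in m; the calibration is good to about 2 mm. A picture is of the moment at which its call begins.
- robot.job_done(): hands the job in, once; it reports no verdict.
Trained networks look in a picture, given as the dict that the camera call returned (one of the last four; its "shot" number tells which), for a name from the list of things; names that differ only in an ending like _2 or _b are one class to them, and where a whole thing is asked for, a point or a joint stands for the part that bears it (a point fixed in the world has none). Each returns a list of dicts, best first, with "score" (0 to 1); they miss things now and then, are a little off and sometimes report something else, mostly with a low value. They report only what shows in the picture. A call takes as long as a camera call.
- robot.masks_of(picture, label): "mask" (420x560 bool, what is visible of it) and "bbox" ([left, top, width, height] in pixels, round what is visible of it).
- robot.landmark_of(picture, label): "pixel" ([row, column] in pixels: a listed point, or the origin of a listed thing).
The state is a dict: "clock": time; "joints": joint angles; "qd": joint speeds; "joint_torque": joint torques, N m; "tool_pos": TCP position; "ee_rot": TCP orientation; "ft_force": force on the tool from outside, world axes, zero at the start; "torque": the same for the moment, N m; "gripper_width": finger opening in m.
Only numpy, scipy, OpenCV 4.12 (cv2) and the standard library are available. Lean on these libraries where they do the work, as an engineer would, in place of code of your own. Each camera call takes 0.05 s, during which the arm holds its last target.

### The job

I want to check the crown caps in the small grey parts cabinet: pull its blue drawer out all the way to the stop by the steel bar, then lift the white self-closing lid in the drawer by its black grip to 60 degrees from shut (give or take ten) and hold it there for me. Finish still holding the lid by its grip, steady, with the drawer still out; leave the other things on the table where they stand.

Things in the scene. Friction and masses are not known exactly. Their poses are not given: they have to be found in the camera images.
- cabinet: grey parts cabinet fixed to the table, 190 deep (x) x 210 wide (y) x 130 mm high; origin at the centre of its underside, its -x axis points out of its front, the way the drawer slides. Its front face is 95 mm from the origin. It stands turned by up to 15 degrees
- drawer (a joint): how far the blue-fronted drawer is out, in m: 0 shut, 0.120 at its stop. It slides out along the cabinet's -x axis with about 6 N of friction and stays where it is left, so it can also be pushed back in by accident
- drawer_bar (a point): middle of the steel bar handle on the drawer front: a round bar 10 mm thick and 100 mm long along the cabinet's y axis, 45 mm in front of the drawer face (40 mm free behind it), 95 mm above the table and 35 mm below the cabinet's top. Two posts at its ends, 50 mm either side of the middle, join it to the drawer; open below and above. Moves with the drawer
- lid (a joint): angle of the lid in rad: 0 shut and level, 1.047 is 60 degrees, 1.45 its stop. A light spring and its weight shut it from every angle; about 2 N at the grip holds it at 60 degrees. Shut, the lid lies inside the cabinet until the drawer is pulled out
- lid_hinge (a point): middle of the lid's hinge line, which runs along the cabinet's y axis at the lid's far (+x, cabinet) side, 66 mm above the table; moves with the drawer. The white lid is 90 mm long from here towards the drawer front, 176 mm wide, 6 mm thick (top face 3 mm above the hinge line when shut); its near edge lifts, up and towards the cabinet. Seen from the side the grip's centre lies 70 mm from the hinge along the lid and 31 mm off it square to the lid
- lid_grip: black grip on the lid: a level round bar 16 mm thick and 36 mm long along the cabinet's y axis, on a 10 x 16 mm stalk. Origin at the centre of the bar; with the lid shut it is 97 mm above the table and 28 mm above the lid's top face, and 27 mm behind the inner face of the drawer front (114 mm high). It is fixed to the lid and turns with it; pinched by its two flat ends (36 mm apart) it can pivot between the fingers while the lid turns
- brown_tape: bystander, loose: roll of brown tape lying flat, 110 mm wide, 48 high; origin at the centre of its underside
- label_roll: bystander, loose: white roll of labels lying flat, 100 mm wide, 60 high; origin at the centre of its underside
- marker: bystander, loose: black and white felt marker lying down, 133 mm long, 14 thick; origin at the centre of its underside
- cap_tub: bystander, loose: round white tub of green crown caps, 116 mm wide, 68 high; origin at the centre of its underside
- jar: bystander, loose: clear jar of white sugar with a dark lid, 90 mm wide, 140 high; origin at the centre of its underside
- cup: bystander, loose: steel cup standing upright, empty, 74 mm wide, 99 high; origin at the centre of its underside
- spanner: bystander, loose: steel spanner lying flat, 168 x 111 x 9 mm; origin at the centre of its underside

How it is judged:
On the way, in this order (a step that is already met when the one before it is completed fails the run):
1. the drawer is out to its stop, the lid still shut (value of joint drawer above 0.112 m and value of joint lid below 0.15 rad), for 0.2 s.
2. the lid is held at about 60 degrees by its grip, the drawer out (value of joint lid between 0.873 and 1.222 rad and value of joint drawer above 0.105 m and contact force between the fingers and lid_grip above 0.5 N), for 0.5 s.
At the end, for the whole second after the job is handed in: The robot still holds the lid by its black grip (more than 0.5 N on it) at 50 to 70 degrees, lid at rest (under 0.08 rad/s), drawer within 15 mm of its stop, every bystander within 40 mm of where it stood (all of step 2 and velocity of joint lid between -0.08 and 0.08 rad/s and distance of each of brown_tape, label_roll, marker, cap_tub, jar, cup, spanner from where it was at the start of the episode below 0.04 m); the arm keeps its last pose, push and grip.
It fails at once if a bystander on the table is shoved by more than 40 mm (distance of any of brown_tape, label_roll, marker, cap_tub, jar, cup, spanner from where it was at the start of the episode above 0.04 m).
It fails at once if the jar or the cup is tipped over (angle between any of jar, cup's own z axis and vertical above 0.6 rad).
It also fails if it takes over 42 s, if anything falls off the work surface, if the arm or the gripper's body presses on something with over 40 N, if the wrist force passes 120 N, or if a joint passes its speed limit or range.

## Working session

There is one attempt and no reset: what is moved stays moved. The work goes in short steps, Python scripts to look and compute and a tool call to move; the robot and the scene stay as the last step left them, time stands still between calls to the robot, and variables do not carry over. Pictures are saved under pics/ and viewed, and the job is handed in when it is done.

Besides the shell and the picture viewer there is one more tool, called after "Emit:" as name([rows], argument=value, ...), one row to a line, values as JSON. send_rows: Moves the arm, as the interface text tells. Its arguments: {"type":"object","properties":{"steps":{"type":"array"},"squeeze":{"type":"number"}},"required":["steps"]}

```bash
ls; mkdir -p pics; python3 - <<'E'
from cell import robot
import cv2,pickle
print(robot.get_obs()); print(robot.tip_extent)
for n in("scene","top"):
    f=robot.grab_frame(n); pickle.dump(f,open(f"pics/{n}0.pkl","wb"))
    cv2.imwrite(f"pics/{n}0.png",f["color"][:,:,::-1])
    for l in["drawer_bar","lid_hinge","lid_grip","cabinet"]:
        print(n,l,[(d["pixel"],d["score"]) for d in robot.landmark_of(f,l)][:2])
E
```

```text
pics
{'clock': 0.0, 'joints': array([ 1.22121021,  0.57649707,  0.0248549 ,  1.43792334, -0.01499327,
        1.12904681, -0.0565552 ]), 'qd': array([-0.00040962, -0.00043631,  0.00018828,  0.00034651, -0.00068453,
        0.00112008,  0.00081056]), 'joint_torque': array([ 7.32797816e-04, -7.65755367e+01,  2.25003004e+00, -2.85964036e+01,
        1.50173705e-02,  1.28208264e-02, -5.96685027e-05]), 'tool_pos': array([ 0.17717563, -0.65085184,  0.23846107]), 'ee_rot': array([-3.11225381e+00, -4.16005496e-01,  5.05948273e-04]), 'ft_force': array([-0.12268296,  0.9408249 , -0.18788534]), 'torque': array([-0.02395943, -0.05738375, -0.06272339]), 'gripper_width': 0.08536815621290876}
0.008
scene drawer_bar [([204.6, 310.6], 0.71), ([178.2, 184.4], 0.64)]
scene lid_hinge [([175.4, 184.3], 0.75)]
scene lid_grip []
scene cabinet [([195.8, 337.0], 0.69)]
top drawer_bar [([187.6, 294.1], 0.73)]
top lid_hinge []
top lid_grip [([213.6, 140.6], 0.57)]
top cabinet [([144.7, 295.3], 0.6)]
```

View pics/scene0.png

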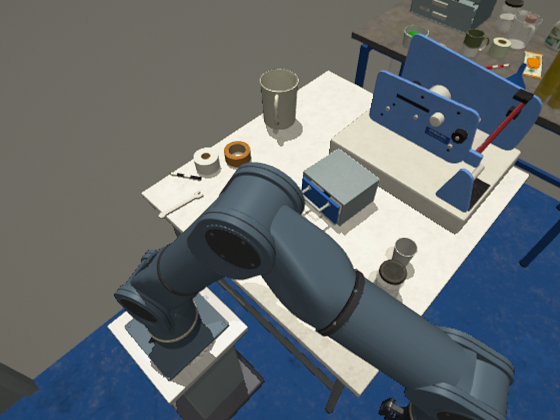

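View pics/top0.png

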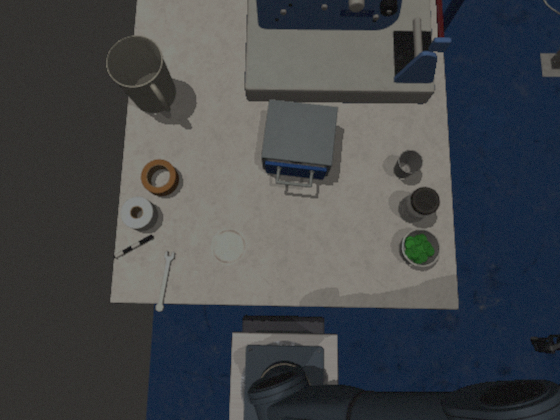

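```bash
cat > h.py <<'E'
import numpy as np,cv2,pickle
def cloud(f):
    d=f["depth"];v,u=np.mgrid[:d.shape[0],:d.shape[1]]
    p=np.stack([(u-f["cx"])/f["fx"]*d,-(v-f["cy"])/f["fy"]*d,-d],-1)
    w=p@f["pose"][:3,:3].T+f["pose"][:3,3]; w[d==0]=np.nan
    return w
E
python3 - <<'E'
from h import *
f=pickle.load(open("pics/top0.pkl","rb")); print({k:v for k,v in f.items() if k not in("color","depth")})
w=cloud(f)
for n in("top","scene"):
    f=pickle.load(open(f"pics/{n}0.pkl","rb"));w=cloud(f)
    m=(abs(w[...,2]-.13)<.008)&(w[...,0]>.3)&(w[...,0]<.95)&(abs(w[...,1])<.25)
    k,l,s,c=cv2.connectedComponentsWithStats(m.astype(np.uint8))
    i=1+np.argmax(s[1:,4]); p=w[l==i]
    print(n,s[i],c[i],np.nanmedian(p[:,2]))
    print(cv2.minAreaRect(p[:,:2].astype(np.float32)))
    # bar
    m=(abs(w[...,2]-.095)<.012)&(w[...,0]>.4)&(w[...,0]<.65)&(abs(w[...,1])<.2)
    q=w[m];print(len(q)); print(np.round(q[::max(1,len(q)//25)],3))
f=pickle.load(open("pics/top0.pkl","rb"))
c=f["color"][90:210,240:360,::-1]; cv2.imwrite("pics/zt.png",cv2.resize(c,None,fx=5,fy=5,interpolation=2))
E
```

```text
{'fx': 436.4864675551339, 'fy': 436.4864675551339, 'cx': 275.9020576431577, 'cy': 208.0267455666491, 'pose': array([[ 0.01873523,  0.9818346 , -0.18881155,  0.2697089 ],
       [-0.99977251,  0.01647166, -0.01355063,  0.01448803],
       [-0.01019444,  0.18902247,  0.98191984,  1.36470034],
       [ 0.        ,  0.        ,  0.        ,  1.        ]]), 'shot': 2}
top [ 261  100   77   67 4129] [299.17219666 132.75950593] 0.12835823199600216
((0.739582896232605, -0.0333927646279335), (0.20991413295269012, 0.1887618601322174), 83.95974731445312)
360
[[ 0.646  0.022  0.106]
 [ 0.64   0.043  0.105]
 [ 0.637  0.031  0.103]
 [ 0.639  0.037  0.086]
 [ 0.634 -0.005  0.105]
 [ 0.636  0.004  0.09 ]
 [ 0.633 -0.038  0.102]
 [ 0.632 -0.032  0.092]
 [ 0.626  0.028  0.1  ]
 [ 0.628 -0.068  0.1  ]
 [ 0.628 -0.063  0.088]
 [ 0.624 -0.104  0.103]
 [ 0.626 -0.087  0.084]
 [ 0.62  -0.068  0.096]
 [ 0.612 -0.068  0.1  ]
 [ 0.606 -0.068  0.098]
 [ 0.599 -0.068  0.102]
 [ 0.592  0.027  0.099]
 [ 0.594 -0.068  0.098]
 [ 0.59   0.     0.099]
 [ 0.592 -0.072  0.094]
 [ 0.586 -0.015  0.102]
 [ 0.587 -0.056  0
[... 219 characters left out ...]
58258, 0.19070564210414886), 84.04197692871094)
293
[[ 0.645  0.065  0.105]
 [ 0.644  0.048  0.102]
 [ 0.643  0.033  0.104]
 [ 0.641  0.04   0.083]
 [ 0.635  0.021  0.098]
 [ 0.643  0.018  0.088]
 [ 0.641  0.011  0.089]
 [ 0.64   0.001  0.093]
 [ 0.637 -0.015  0.098]
 [ 0.638 -0.025  0.094]
 [ 0.593 -0.002  0.103]
 [ 0.635 -0.032  0.085]
 [ 0.635 -0.042  0.087]
 [ 0.632 -0.053  0.095]
 [ 0.635 -0.06   0.093]
 [ 0.631 -0.076  0.104]
 [ 0.634 -0.087  0.106]
 [ 0.631 -0.085  0.101]
 [ 0.621 -0.076  0.097]
 [ 0.586 -0.054  0.103]
 [ 0.582 -0.053  0.101]
 [ 0.629 -0.092  0.092]
 [ 0.601 -0.074  0.096]
 [ 0.65  -0.132  0.102]
 [ 0.63  -0.113  0.098]
 [ 0.628 -0.103  0.085]
 [ 0.628 -0.112  0.087]]
```

View pics/zt.png

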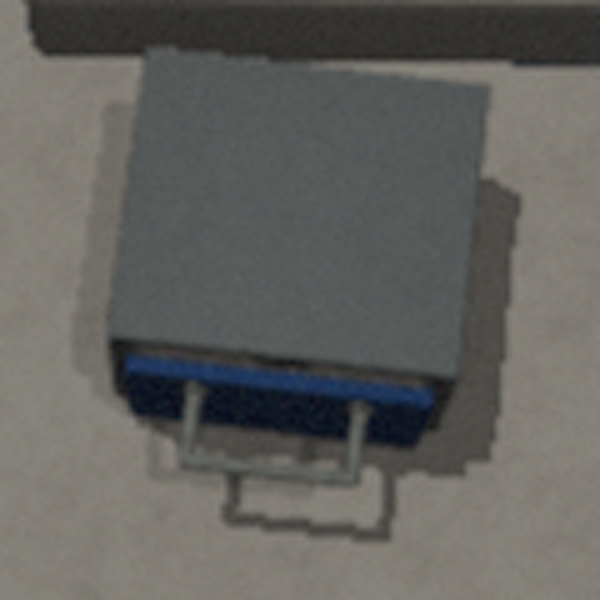

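```bash
cat >> h.py <<'E'
from scipy.spatial.transform import Rotation as R
def pix2z(f,rc,z):
    d=np.array([(rc[1]-f["cx"])/f["fx"],-(rc[0]-f["cy"])/f["fy"],-1.])
    d=f["pose"][:3,:3]@d;o=f["pose"][:3,3];return o+d*(z-o[2])/d[2]
def tool(jaw,down=(0,0,-1)):
    y=np.array(jaw,float);y/=np.linalg.norm(y);z=np.array(down,float);x=np.cross(y,z);return R.from_matrix(np.stack([x,y,z],1))
def plan(obs,pos,rot):
    r=R.from_rotvec(obs["ee_rot"])
    print("pose",np.round(obs["tool_pos"],4),"travel",np.round(r.inv().apply(pos-obs["tool_pos"])/.025,2),"rot",np.round(np.degrees((r.inv()*rot).as_rotvec())/6,2))
E
python3 - <<'E'
from h import *
from cell import robot
f=pickle.load(open("pics/top0.pkl","rb"));print(pix2z(f,[187.6,294.1],.095))
g=pickle.load(open("pics/scene0.pkl","rb"));print(pix2z(g,[204.6,310.6],.095))
cx=np.array([.9945,-.105])
for F in(f,g):
    w=cloud(F);m=(abs(w[...,2]-.097)<.012);q=w[m];l=(q[:,:2]-[.741,-.034])@cx; t=(q[:,:2]-[.741,-.034])@[.105,.9945]
    s=(l<-.13)&(l>-.18)&(abs(t)<.06); a=s&(abs(t)<.04); print(s.sum(),np.median(l[a]),t[s].min(),t[s].max())
    s=(l<-.09)&(l>-.13)&(abs(t)<.1); print(s.sum(),np.median(l[s]),np.percentile(l[s],[5,95]))
o=robot.get_obs()
plan(o,np.array([.588,-.019,.21]),tool([.9945,-.105,0]))
E
```

```text
[ 0.57691629 -0.02119786  0.095     ]
[ 0.58660989 -0.02935333  0.095     ]
161 -0.15444883747160182 -0.05406117361098186 0.055118239601363826
212 -0.10873962573607471 [-0.12597557 -0.09598894]
81 -0.15177824037145093 -0.05772723490002396 0.052523930009013904
203 -0.10451854039010133 [-0.12216245 -0.10121611]
pose [ 0.1773 -0.6513  0.2393] travel [ 22.49 -20.09   1.17] rot [ -0.    -0.   -11.46]
```

Emit:
send_rows([
  {"travel": [22.5, -20.1, 0.5], "rotation": [0, 0, -11.46], "gripper": 0.5},
  {"travel": [22.5, -20.1, 0.5], "rotation": [0, 0, -11.46], "gripper": 0.5},
  {"travel": [22.5, -20.1, 0.5], "rotation": [0, 0, -11.46], "gripper": 0.5},
  {"travel": [22.5, -20.1, 0.5], "rotation": [0, 0, -11.46], "gripper": 0.5},
  {"travel": [22.5, -20.1, 0.5], "rotation": [0, 0, -11.46], "gripper": 0.5},
  {"travel": [22.5, -20.1, 0.5], "rotation": [0, 0, -11.46], "gripper": 0.5},
  {"travel": [22.5, -20.1, 0.5], "rotation": [0, 0, -11.46], "gripper": 0.5},
  {"travel": [22.5, -20.1, 0.5], "rotation": [0, 0, -11.46], "gripper": 0.5},
  {"travel": [22.5, -20.1, 0.5], "rotation": [0, 0, -11.46], "gripper": 0.5},
  {"travel": [22.5, -20.1, 0.5], "rotation": [0, 0, -11.46], "gripper": 0.5},
  {"travel": [22.5, -20.1, 0.5], "rotation": [0, 0, -11.46], "gripper": 0.5},
  {"travel": [22.5, -20.1, 0.5], "rotation": [0, 0, -11.46], "gripper": 0.5},
  {"travel": [22.5, -20.1, 0.5], "rotation": [0, 0, -11.46], "gripper": 0.5},
  {"travel": [22.5, -20.1, 0.5], "rotation": [0, 0, -11.46], "gripper": 0.5},
  {"travel": [22.5, -20.1, 0.5], "rotation": [0, 0, -11.46], "gripper": 0.5},
  {"travel": [22.5, -20.1, 0.5], "rotation": [0, 0, -11.46], "gripper": 0.5},
  {"travel": [22.5, -20.1, 0.5], "rotation": [0, 0, -11.46], "gripper": 0.5},
  {"travel": [22.5, -20.1, 0.5], "rotation": [0, 0, -11.46], "gripper": 0.5},
  {"travel": [22.5, -20.1, 0.5], "rotation": [0, 0, -11.46], "gripper": 0.5},
  {"travel": [22.5, -20.1, 0.5], "rotation": [0, 0, -11.46], "gripper": 0.5},
], squeeze=40)

```text
clock: 2.17
tool_pos: [0.5892, -0.0148, 0.2266]
ee_rot: [-2.328, -2.108, -0.003]
ft_force: [-0.1, -0.5, -0.3]
gripper_width: 0.0427
```

```bash
python3 - <<'E'
from h import *
from cell import robot
f=robot.grab_frame("scene"); cv2.imwrite("pics/s1.png",cv2.resize(f["color"][120:300,220:440,::-1],None,fx=3,fy=3))
o=robot.get_obs(); print(o["joints"])
R0=tool([.9945,-.105,0])
plan(o,np.array([.589,-.018,.14]),R0)
plan(o,np.array([.589,-.018,.087]),R0)
E
```

```text
[ 0.21937256  0.47812251 -0.4103475   1.68219225  0.21589041  1.0265814
 -0.3647208 ]
pose [ 0.5883 -0.0175  0.2265] travel [-0.02  0.03  3.46] rot [-0.   -0.    0.03]
pose [ 0.5883 -0.0175  0.2265] travel [-0.02  0.03  5.58] rot [-0.   -0.    0.03]
```

View pics/s1.png

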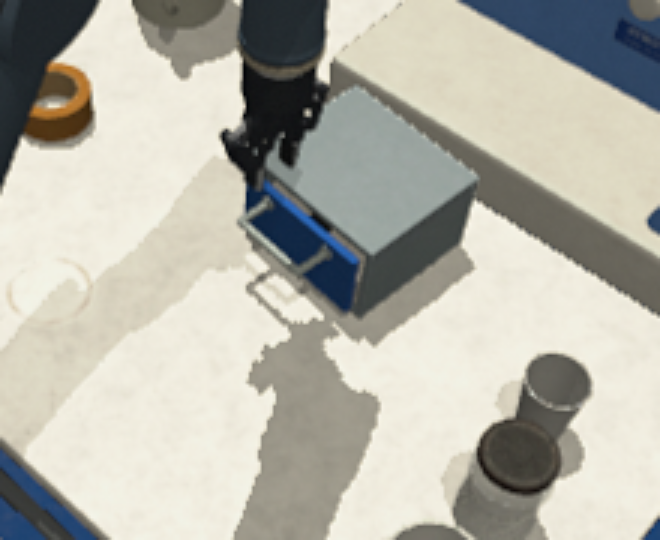

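The gripper hangs above the bar (bar around crop pixel (285,245)); the jaws lie across it. I'm descending.

Emit:
send_rows([
  {"travel": [0, 0.03, 1], "rotation": [0, 0, 0], "gripper": 0.5},
  {"travel": [0, 0.03, 2], "rotation": [0, 0, 0], "gripper": 0.5},
  {"travel": [0, 0.03, 3], "rotation": [0, 0, 0], "gripper": 0.5},
  {"travel": [0, 0.03, 3.7], "rotation": [0, 0, 0], "gripper": 0.5},
  {"travel": [0, 0.03, 4.3], "rotation": [0, 0, 0], "gripper": 0.5},
  {"travel": [0, 0.03, 4.8], "rotation": [0, 0, 0], "gripper": 0.5},
  {"travel": [0, 0.03, 5.2], "rotation": [0, 0, 0], "gripper": 0.5},
  {"travel": [0, 0.03, 5.55], "rotation": [0, 0, 0], "gripper": 0.5},
  {"travel": [0, 0.03, 5.55], "rotation": [0, 0, 0], "gripper": 0.5},
])

```text
clock: 2.97
tool_pos: [0.5878, -0.0199, 0.0867]
ee_rot: [-2.335, -2.1, 0.003]
ft_force: [-1.2, -0.7, -0.3]
gripper_width: 0.0425
```

Emit:
send_rows([
  {"travel": [0, 0, 0], "rotation": [0, 0, 0], "gripper": 0},
  {"travel": [0, 0, 0], "rotation": [0, 0, 0], "gripper": 0},
  {"travel": [0, 0, 0], "rotation": [0, 0, 0], "gripper": 0},
  {"travel": [0, 0, 0], "rotation": [0, 0, 0], "gripper": 0},
  {"travel": [0, 0, 0], "rotation": [0, 0, 0], "gripper": 0},
  {"travel": [0, 0, 0], "rotation": [0, 0, 0], "gripper": 0},
  {"travel": [0, 0, 0], "rotation": [0, 0, 0], "gripper": 0},
])

```text
clock: 3.55
tool_pos: [0.5897, -0.0189, 0.089]
ee_rot: [2.334, 2.101, 0.002]
ft_force: [1.1, -1.3, 6.4]
gripper_width: 0.0084
```

Emit:
send_rows([
  {"travel": [0, -0.3, 0], "rotation": [0, 0, 0], "gripper": 0},
  {"travel": [0, -0.7, 0], "rotation": [0, 0, 0], "gripper": 0},
  {"travel": [0, -1.1, 0], "rotation": [0, 0, 0], "gripper": 0},
  {"travel": [0, -1.5, 0], "rotation": [0, 0, 0], "gripper": 0},
  {"travel": [0, -1.9, 0], "rotation": [0, 0, 0], "gripper": 0},
  {"travel": [0, -2.3, 0], "rotation": [0, 0, 0], "gripper": 0},
  {"travel": [0, -2.7, 0], "rotation": [0, 0, 0], "gripper": 0},
  {"travel": [0, -3.1, 0], "rotation": [0, 0, 0], "gripper": 0},
  {"travel": [0, -3.5, 0], "rotation": [0, 0, 0], "gripper": 0},
  {"travel": [0, -3.9, 0], "rotation": [0, 0, 0], "gripper": 0},
  {"travel": [0, -4.2, 0], "rotation": [0, 0, 0], "gripper": 0},
  {"travel": [0, -4.4, 0], "rotation": [0, 0, 0], "gripper": 0},
  {"travel": [0, -4.4, 0], "rotation": [0, 0, 0], "gripper": 0},
])

```text
clock: 4.63
tool_pos: [0.4806, -0.0073, 0.0889]
ee_rot: [2.333, 2.1, 0.004]
ft_force: [3.1, -1.2, 5.5]
gripper_width: 0.0086
```

```bash
python3 - <<'E'
from h import *
from cell import robot
f=robot.grab_frame("scene"); cv2.imwrite("pics/s2.png",cv2.resize(f["color"][120:300,220:440,::-1],None,fx=3,fy=3))
print(robot.get_obs())
E
```

```text
{'clock': 4.6833, 'joints': array([ 0.16187425,  0.51536567, -0.3496387 ,  2.11016608,  0.32273689,
        0.56303288, -0.52550992]), 'qd': array([ 0.00049629,  0.00534265, -0.00365587, -0.00836664, -0.00321423,
        0.01430941,  0.00340667]), 'joint_torque': array([-6.98280428e-01, -5.50104082e+01, -3.42532799e+00, -1.27774706e+01,
       -3.73764262e-01,  4.18248335e-01, -3.26800172e-02]), 'tool_pos': array([ 0.48059763, -0.00727623,  0.0889294 ]), 'ee_rot': array([2.33351581, 2.1003743 , 0.00346247]), 'ft_force': array([ 2.25191721, -0.63628378,  7.44634139]), 'torque': array([-0.27895161, -0.49883548,  0.01844502]), 'gripper_width': 0.00846289262039488}
```

View pics/s2.png

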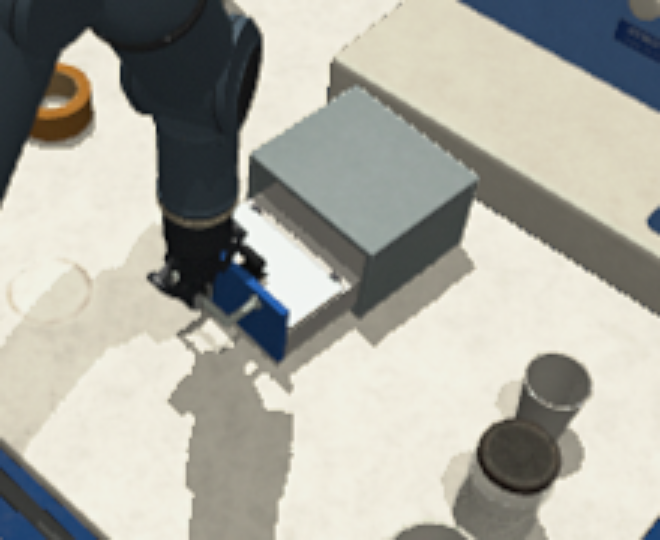

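The drawer has followed by about 110 mm with the white lid shut. Next comes a slow pull to the stop.

Emit:
send_rows([
  {"travel": [0, -0.15, 0], "rotation": [0, 0, 0], "gripper": 0},
  {"travel": [0, -0.3, 0], "rotation": [0, 0, 0], "gripper": 0},
  {"travel": [0, -0.45, 0], "rotation": [0, 0, 0], "gripper": 0},
  {"travel": [0, -0.5, 0], "rotation": [0, 0, 0], "gripper": 0},
  {"travel": [0, -0.5, 0], "rotation": [0, 0, 0], "gripper": 0},
  {"travel": [0, -0.5, 0], "rotation": [0, 0, 0], "gripper": 0},
])

```text
clock: 5.18
tool_pos: [0.4802, -0.007, 0.0894]
ee_rot: [2.328, 2.089, 0.029]
ft_force: [45.7, -12.2, -38.2]
gripper_width: 0.0083
```

Emit:
send_rows([
  {"travel": [0, 0.35, 0], "rotation": [0, 0, 0], "gripper": 0},
  {"travel": [0, 0.35, 0], "rotation": [0, 0, 0], "gripper": 0},
  {"travel": [0, 0.35, 0], "rotation": [0, 0, 0], "gripper": 0},
])

```text
clock: 5.43
tool_pos: [0.4805, -0.0072, 0.0891]
ee_rot: [2.332, 2.097, 0.01]
ft_force: [14.6, -4.7, -1.6]
gripper_width: 0.0083
```

```bash
python3 - <<'E'
from h import *
from cell import robot
for n in("scene","top"):
    f=robot.grab_frame(n); pickle.dump(f,open(f"pics/{n}3.pkl","wb"))
    b=(120,300,220,440) if n=="scene" else (90,240,220,360)
    cv2.imwrite(f"pics/{n}3.png",cv2.resize(f["color"][b[0]:b[1],b[2]:b[3],::-1],None,fx=3,fy=3))
    w=cloud(f)
    q=w[(abs(w[...,2]-.110)<.006)];d=q[:,:2]-[.741,-.034];l=d@[.9945,-.105];t=d@[.105,.9945]
    s=(l<-.15)&(l>-.3)&(abs(t)<.11)&(t<-.05);print(n,s.sum(),np.percentile(l[s],[2,50,98]))
    for L in("lid_grip","lid_hinge"):
        for z in robot.landmark_of(f,L)[:2]: print(L,z["pixel"],z["score"],pix2z(f,z["pixel"],.097 if L=="lid_grip" else .066))
print(robot.get_obs())
E
```

```text
scene 51 [-0.21786088 -0.21262185 -0.20367707]
lid_grip [207.4, 306.2] 0.47 [ 0.5653464 -0.0273383  0.097    ]
lid_hinge [205.1, 312.4] 0.89 [ 0.60756479 -0.02172249  0.066     ]Traceback (most recent call last):
  File "<stdin>", line 9, in <module>
    return _quantile_unchecked(
        a, q, axis, out, overwrite_input, method, keepdims, weights)
    return _ureduce(a,
                    func=_quantile_ureduce_func,
    ...<5 lines>...
                    overwrite_input=overwrite_input,
                    method=method)
    r = func(a, **kwargs)
    result = _quantile(arr,
                       quantiles=q,
    ...<2 lines>...
                       out=out,
                       weights=wgt)
    slices_having_nans = np.isnan(arr[-1, ...])
                                  ~~~^^^^^^^^^
IndexError: index -1 is out of bounds for axis 0 with size 0
```

View pics/top3.png

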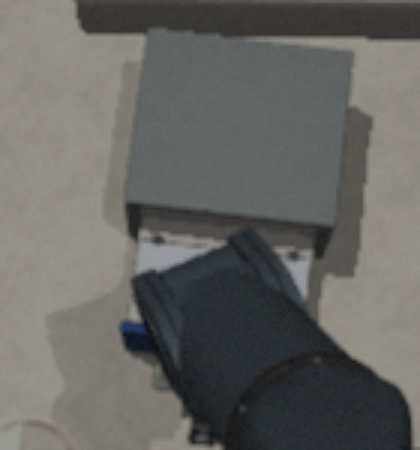

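View pics/scene3.png

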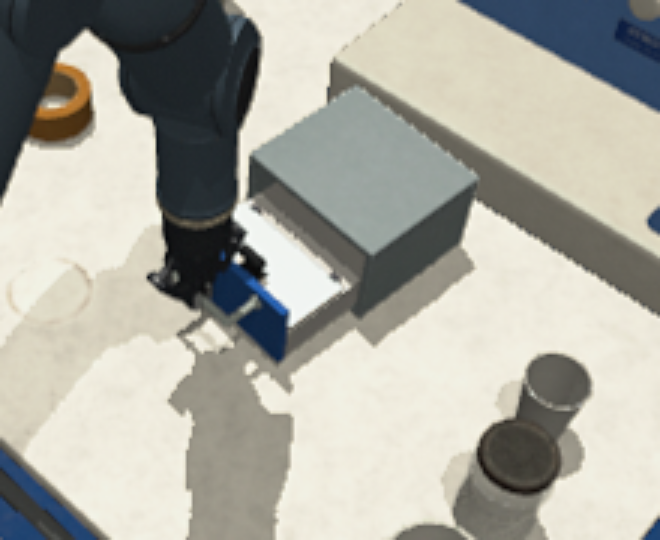

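At the stop: the pull raised the force to 45 N with no further motion, and the drawer face is 216 mm from the cabinet's centre (95+120 expected). I'm releasing the bar and going up.

Emit:
send_rows([
  {"travel": [0, 0, 0], "rotation": [0, 0, 0], "gripper": 0.5},
  {"travel": [0, 0, 0], "rotation": [0, 0, 0], "gripper": 0.5},
  {"travel": [0, 0, 0], "rotation": [0, 0, 0], "gripper": 0.5},
  {"travel": [0, 0, 0], "rotation": [0, 0, 0], "gripper": 0.5},
  {"travel": [0, 0, -0.8], "rotation": [0, 0, 0], "gripper": 0.5},
  {"travel": [0, 0, -1.8], "rotation": [0, 0, 0], "gripper": 0.5},
  {"travel": [0, 0, -3], "rotation": [0, 0, 0], "gripper": 0.5},
  {"travel": [0, 0, -4.5], "rotation": [0, 0, 0], "gripper": 0.5},
  {"travel": [0, 0, -5], "rotation": [0, 0, 0], "gripper": 0.6},
  {"travel": [5, 0, -5], "rotation": [0, 0, 0], "gripper": 0.7},
  {"travel": [9, 0, -5], "rotation": [0, 0, 0], "gripper": 0.7},
  {"travel": [9, 0, -5], "rotation": [0, 0, 0], "gripper": 0.7},
  {"travel": [9, 0, -5], "rotation": [0, 0, 0], "gripper": 0.7},
  {"travel": [9, 0, -5], "rotation": [0, 0, 0], "gripper": 0.7},
  {"travel": [9, 0, -5], "rotation": [0, 0, 0], "gripper": 0.7},
  {"travel": [9, 0, -5], "rotation": [0, 0, 0], "gripper": 0.7},
])

```text
clock: 6.97
tool_pos: [0.4981, 0.2226, 0.2129]
ee_rot: [-2.325, -2.108, -0.002]
ft_force: [-0.0, -0.1, 0.2]
gripper_width: 0.0601
```

```bash
python3 - <<'E'
from h import *
from cell import robot
for n in("scene","top"):
    f=robot.grab_frame(n); pickle.dump(f,open(f"pics/{n}4.pkl","wb"))
    b=(120,300,220,440) if n=="scene" else (90,240,220,360)
    cv2.imwrite(f"pics/{n}4.png",cv2.resize(f["color"][b[0]:b[1],b[2]:b[3],::-1],None,fx=4 if n=="top" else 3,fy=4 if n=="top" else 3,interpolation=2))
    w=cloud(f)
    for z,e in((.110,.007),(.095,.012),(.1,.008)):
        q=w[(abs(w[...,2]-z)<e)];d=q[:,:2]-[.741,-.034];l=d@[.9945,-.105];t=d@[.105,.9945]
        s=(l<-.15)&(l>-.3)&(abs(t)<.11)
        print(n,z,np.round(np.c_[l[s],t[s],q[s,2]][::max(1,s.sum()//12)],3).tolist())
    for L in("lid_grip","lid_hinge","drawer_bar"):
        for z in robot.landmark_of(f,L)[:2]: print(L,z["pixel"],z["score"],pix2z(f,z["pixel"],dict(lid_grip=.097,lid_hinge=.066,drawer_bar=.095)[L]))
o=robot.get_obs();print(o["tool_pos"],o["joints"])
E
```

```text
scene 0.11 [[-0.209, 0.09, 0.114], [-0.203, 0.065, 0.111], [-0.208, 0.048, 0.114], [-0.209, 0.031, 0.114], [-0.181, 0.004, 0.105], [-0.205, 0.004, 0.114], [-0.258, 0.043, 0.103], [-0.206, -0.019, 0.109], [-0.208, -0.04, 0.116], [-0.213, -0.051, 0.114], [-0.216, -0.06, 0.109], [-0.205, -0.083, 0.111], [-0.263, -0.052, 0.103]]
scene 0.095 [[-0.216, 0.088, 0.105], [-0.218, 0.052, 0.101], [-0.174, -0.003, 0.107], [-0.184, 0.001, 0.1], [-0.217, 0.032, 0.086], [-0.261, 0.04, 0.103], [-0.216, 0.002, 0.085], [-0.216, -0.015, 0.085], [-0.22, -0.045, 0.102], [-0.227, -0.052, 0.098], [-0.239, -0.051, 0.097], [-0.25, -0.053, 0.097], [-0.216, -0.091, 0.095]]
scene 0.1 [[-0.216, 0.088, 0.105], [-0.178, 0.018, 0.101], [-0.178, 0.002, 0.105], [-0.216, 0.033, 0.095], [-0.172, -0.017, 0.102], [-0.178, -0.018, 0.096], [-0.261, 0.029, 0.097], [-0.266, 0.018, 0.096], [-0.265, -0.003, 0.099], [-0.265, -0.018, 0.097], [-0.214, -0.072, 0.102], [-0.215, -0.084, 0.104], [-0.216, -0.094, 0.105]]
lid_grip [205.0, 305.6] 0.65 [ 0.57189093 -0.01871883  0.097     ]
lid_hinge [200.8, 319.4] 0.63 [ 0.64020723 -0.027
[... 662 characters left out ...]
5], [-0.262, -0.045, 0.096], [-0.267, -0.049, 0.097]]
top 0.1 [[-0.175, 0.016, 0.099], [-0.185, 0.015, 0.102], [-0.187, -0.013, 0.097], [-0.211, -0.027, 0.106], [-0.219, -0.002, 0.1], [-0.22, -0.058, 0.105], [-0.24, 0.047, 0.099], [-0.253, 0.051, 0.1], [-0.263, 0.044, 0.095], [-0.262, 0.002, 0.098], [-0.262, -0.018, 0.099], [-0.262, -0.036, 0.094], [-0.268, -0.04, 0.097]]
lid_grip [191.5, 292.6] 0.57 [ 0.56442398 -0.01680606  0.097     ]
lid_hinge [172.5, 295.7] 0.78 [ 0.63175504 -0.02641497  0.066     ]
drawer_bar [222.9, 289.1] 0.73 [ 0.46995218 -0.00765316  0.095     ]
[0.49943147 0.21558814 0.21312219] [-0.17023513  0.43439469 -0.46802724  1.81100759  0.2358536   0.95157887
 -0.8456132 ]
```

View pics/top4.png

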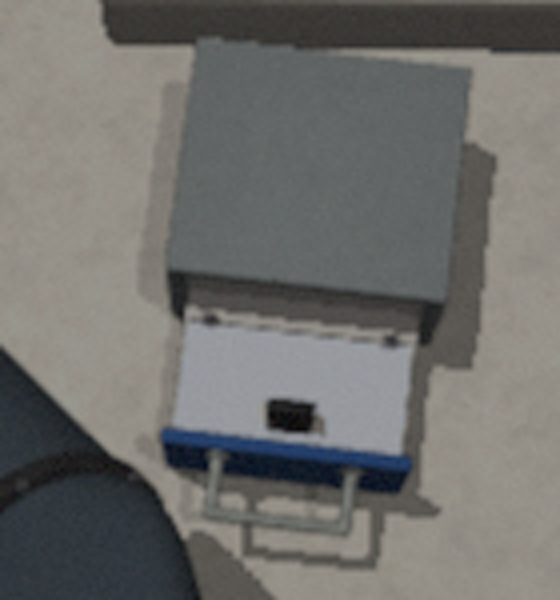

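View pics/scene4.png

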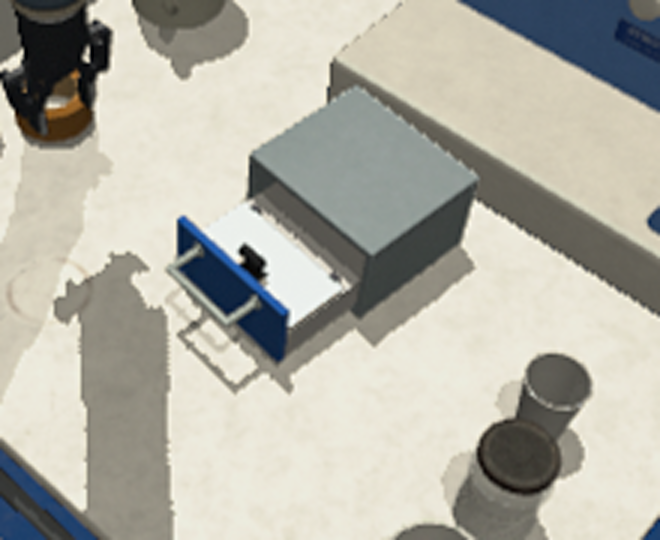

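Both pictures agree: black grip at top crop (290,415), in world coordinates about (0.565, -0.016, 0.097), hinge about (0.634, -0.023). These match the given 27 mm and 70 mm distances. I'm turning the jaws and hovering over the grip.

```bash
python3 - <<'E'
from h import *
from cell import robot
o=robot.get_obs()
plan(o,np.array([.565,-.0155,.20]),tool([.105,.9945,0]))
E
```

```text
pose [0.4994 0.2156 0.2131] travel [-8.91  3.59  0.53] rot [ -0.     0.   -15.02]
```

Emit:
send_rows([
  {"travel": [-8.9, 3.59, 0.5], "rotation": [0, 0, -15], "gripper": 0.7},
  {"travel": [-8.9, 3.59, 0.5], "rotation": [0, 0, -15], "gripper": 0.7},
  {"travel": [-8.9, 3.59, 0.5], "rotation": [0, 0, -15], "gripper": 0.7},
  {"travel": [-8.9, 3.59, 0.5], "rotation": [0, 0, -15], "gripper": 0.7},
  {"travel": [-8.9, 3.59, 0.5], "rotation": [0, 0, -15], "gripper": 0.7},
  {"travel": [-8.9, 3.59, 0.5], "rotation": [0, 0, -15], "gripper": 0.7},
  {"travel": [-8.9, 3.59, 0.5], "rotation": [0, 0, -15], "gripper": 0.7},
  {"travel": [-8.9, 3.59, 0.5], "rotation": [0, 0, -15], "gripper": 0.7},
  {"travel": [-8.9, 3.59, 0.5], "rotation": [0, 0, -15], "gripper": 0.7},
  {"travel": [-8.9, 3.59, 0.5], "rotation": [0, 0, -15], "gripper": 0.7},
  {"travel": [-8.9, 3.59, 0.5], "rotation": [0, 0, -15], "gripper": 0.7},
  {"travel": [-8.9, 3.59, 0.5], "rotation": [0, 0, -15], "gripper": 0.7},
  {"travel": [-8.9, 3.59, 0.5], "rotation": [0, 0, -15], "gripper": 0.7},
  {"travel": [-8.9, 3.59, 0.5], "rotation": [0, 0, -15], "gripper": 0.7},
  {"travel": [-8.9, 3.59, 0.5], "rotation": [0, 0, -15], "gripper": 0.7},
  {"travel": [-8.9, 3.59, 0.5], "rotation": [0, 0, -15], "gripper": 0.7},
  {"travel": [-8.9, 3.59, 0.5], "rotation": [0, 0, -15], "gripper": 0.7},
  {"travel": [-8.9, 3.59, 0.5], "rotation": [0, 0, -15], "gripper": 0.7},
])

```text
clock: 8.87
tool_pos: [0.5652, -0.0138, 0.2007]
ee_rot: [0.167, 3.137, -0.0]
ft_force: [-0.5, 0.9, -0.1]
gripper_width: 0.0595
```

```bash
python3 - <<'E'
from h import *
from cell import robot
f=robot.grab_frame("scene"); cv2.imwrite("pics/s5.png",cv2.resize(f["color"][120:300,220:440,::-1],None,fx=3,fy=3))
o=robot.get_obs();print(o["joints"])
plan(o,np.array([.565,-.0155,.083]),tool([.105,.9945,0]))
E
```

```text
[ 0.48800679  0.55836968 -0.85196735  1.76654082  0.48125142  1.03890078
  0.92433947]
pose [ 0.5652 -0.0137  0.2006] travel [ 0.   -0.07  4.71] rot [-0.    0.   -0.01]
```

View pics/s5.png

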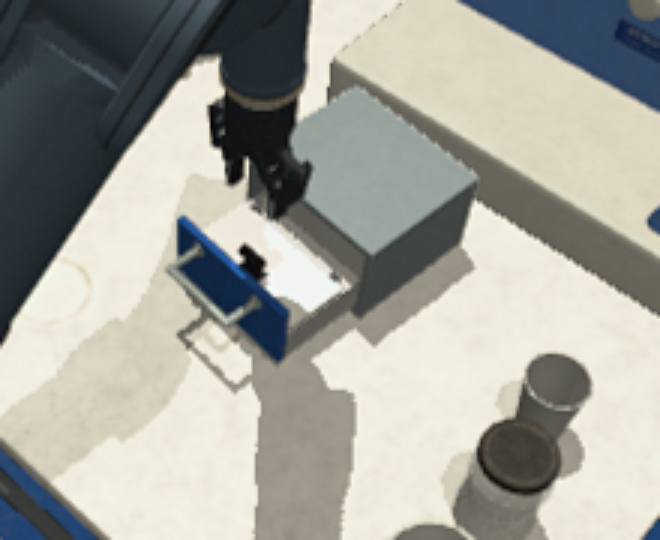

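The open jaws straddle the grip (crop (252,262)) from above. I'm descending.

Emit:
send_rows([
  {"travel": [0, -0.07, 1], "rotation": [0, 0, 0], "gripper": 0.7},
  {"travel": [0, -0.07, 2], "rotation": [0, 0, 0], "gripper": 0.7},
  {"travel": [0, -0.07, 2.8], "rotation": [0, 0, 0], "gripper": 0.7},
  {"travel": [0, -0.07, 3.4], "rotation": [0, 0, 0], "gripper": 0.7},
  {"travel": [0, -0.07, 3.9], "rotation": [0, 0, 0], "gripper": 0.7},
  {"travel": [0, -0.07, 4.3], "rotation": [0, 0, 0], "gripper": 0.7},
  {"travel": [0, -0.07, 4.6], "rotation": [0, 0, 0], "gripper": 0.7},
  {"travel": [0, -0.07, 4.65], "rotation": [0, 0, 0], "gripper": 0.7},
  {"travel": [0, -0.07, 4.65], "rotation": [0, 0, 0], "gripper": 0.7},
])

```text
clock: 9.67
tool_pos: [0.5651, -0.0154, 0.0843]
ee_rot: [-0.165, -3.137, -0.0]
ft_force: [-0.3, -0.5, -0.2]
gripper_width: 0.06
```

```bash
python3 - <<'E'
from h import *
from cell import robot
f=robot.grab_frame("scene"); cv2.imwrite("pics/s6.png",cv2.resize(f["color"][160:260,250:370,::-1],None,fx=5,fy=5))
o=robot.get_obs();print(o["tool_pos"],o["ft_force"])
E
```

```text
[ 0.56536883 -0.01534665  0.08474004] [ 0.07350207 -0.1123435  -0.55009176]
```

View pics/s6.png

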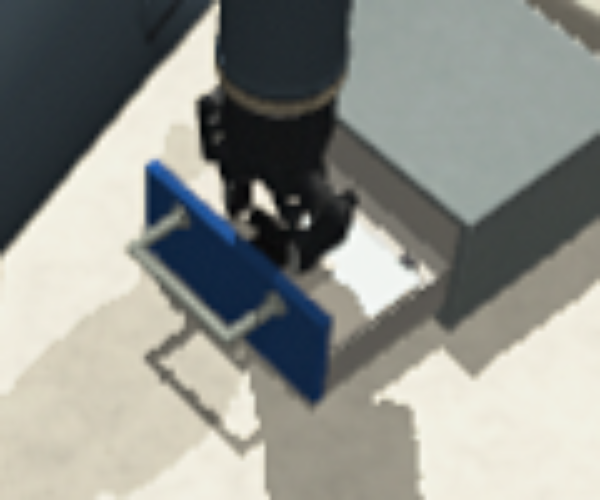

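The grip lies between the fingers. I'm closing.

Emit:
send_rows([
  {"travel": [0, 0, 0], "rotation": [0, 0, 0], "gripper": 0},
  {"travel": [0, 0, 0], "rotation": [0, 0, 0], "gripper": 0},
  {"travel": [0, 0, 0], "rotation": [0, 0, 0], "gripper": 0},
  {"travel": [0, 0, 0], "rotation": [0, 0, 0], "gripper": 0},
  {"travel": [0, 0, 0], "rotation": [0, 0, 0], "gripper": 0},
  {"travel": [0, 0, 0], "rotation": [0, 0, 0], "gripper": 0},
], squeeze=35)

```text
clock: 10.22
tool_pos: [0.5651, -0.0162, 0.0847]
ee_rot: [0.166, 3.137, -0.002]
ft_force: [-1.6, -4.9, 5.9]
gripper_width: 0.0352
```

```bash
python3 - <<'E'
from h import *
from cell import robot
o=robot.get_obs();print(o["tool_pos"],o["ft_force"],o["gripper_width"])
for th in np.arange(5,62,5):
    a=np.radians(23.9+th);r=76.6
    dx=70-r*np.cos(a);dz=r*np.sin(a)-31
    print(th,round(dx/25,2),round(-dz/25,2))
E
```

```text
[ 0.5650983  -0.01624406  0.08470521] [-1.61895346 -4.89084375  5.85109561] 0.03517931354336335
5 0.12 -0.24
10 0.26 -0.47
15 0.42 -0.68
20 0.59 -0.88
25 0.79 -1.07
30 0.99 -1.24
35 1.22 -1.38
40 1.45 -1.51
45 1.7 -1.62
50 1.95 -1.7
55 2.21 -1.77
60 2.47 -1.81
```

Emit:
send_rows([
  {"travel": [0.02, 0, -0.12], "rotation": [0, 0, 0], "gripper": 0},
  {"travel": [-0.04, 0, -0.24], "rotation": [0, 0, 0], "gripper": 0},
  {"travel": [-0.11, 0, -0.36], "rotation": [0, 0, 0], "gripper": 0},
  {"travel": [-0.18, 0, -0.47], "rotation": [0, 0, 0], "gripper": 0},
  {"travel": [-0.26, 0, -0.58], "rotation": [0, 0, 0], "gripper": 0},
  {"travel": [-0.34, 0, -0.68], "rotation": [0, 0, 0], "gripper": 0},
  {"travel": [-0.42, 0, -0.78], "rotation": [0, 0, 0], "gripper": 0},
  {"travel": [-0.51, 0, -0.88], "rotation": [0, 0, 0], "gripper": 0},
  {"travel": [-0.61, 0, -0.98], "rotation": [0, 0, 0], "gripper": 0},
  {"travel": [-0.71, 0, -1.07], "rotation": [0, 0, 0], "gripper": 0},
  {"travel": [-0.81, 0, -1.16], "rotation": [0, 0, 0], "gripper": 0},
  {"travel": [-0.91, 0, -1.24], "rotation": [0, 0, 0], "gripper": 0},
  {"travel": [-0.91, 0, -1.24], "rotation": [0, 0, 0], "gripper": 0},
])

```text
clock: 11.3
tool_pos: [0.5869, -0.0186, 0.1154]
ee_rot: [-0.165, -3.135, 0.002]
ft_force: [-2.0, -5.3, -5.4]
gripper_width: 0.0351
```

```bash
python3 - <<'E'
from h import *
from cell import robot
f=robot.grab_frame("scene"); cv2.imwrite("pics/s7.png",cv2.resize(f["color"][160:260,250:370,::-1],None,fx=5,fy=5))
o=robot.get_obs();print(o["tool_pos"],o["ft_force"],o["gripper_width"],o["ee_rot"])
E
```

```text
[ 0.58675182 -0.01857731  0.11522617] [-2.30282786 -6.08720105 -5.49097654] 0.0348815466905106 [-1.65028357e-01 -3.13522868e+00  2.05526641e-03]
```

View pics/s7.png

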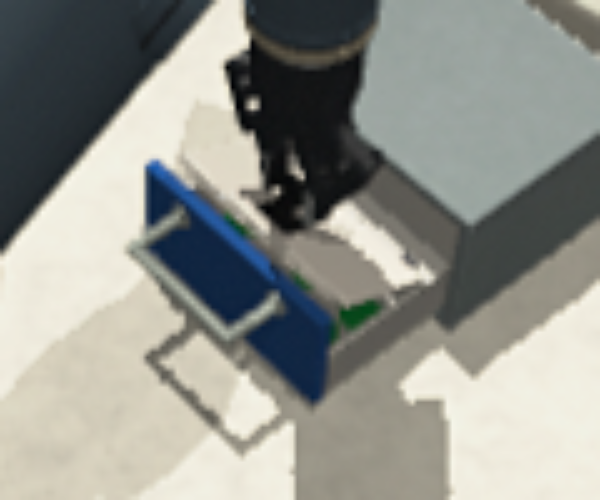

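The lid is up about 30 degrees, green caps visible, and the drawer front is unchanged at crop (240,290). I'm continuing to 60.

Emit:
send_rows([
  {"travel": [-0.11, 0, -0.07], "rotation": [0, 0, 0], "gripper": 0},
  {"travel": [-0.23, 0, -0.14], "rotation": [0, 0, 0], "gripper": 0},
  {"travel": [-0.34, 0, -0.21], "rotation": [0, 0, 0], "gripper": 0},
  {"travel": [-0.46, 0, -0.27], "rotation": [0, 0, 0], "gripper": 0},
  {"travel": [-0.58, 0, -0.33], "rotation": [0, 0, 0], "gripper": 0},
  {"travel": [-0.71, 0, -0.38], "rotation": [0, 0, 0], "gripper": 0},
  {"travel": [-0.83, 0, -0.42], "rotation": [0, 0, 0], "gripper": 0},
  {"travel": [-0.96, 0, -0.46], "rotation": [0, 0, 0], "gripper": 0},
  {"travel": [-1.09, 0, -0.5], "rotation": [0, 0, 0], "gripper": 0},
  {"travel": [-1.22, 0, -0.53], "rotation": [0, 0, 0], "gripper": 0},
  {"travel": [-1.35, 0, -0.55], "rotation": [0, 0, 0], "gripper": 0},
  {"travel": [-1.48, 0, -0.57], "rotation": [0, 0, 0], "gripper": 0},
  {"travel": [-1.5, 0, -0.57], "rotation": [0, 0, 0], "gripper": 0},
  {"travel": [-1.5, 0, -0.57], "rotation": [0, 0, 0], "gripper": 0},
  {"travel": [-1.5, 0, -0.57], "rotation": [0, 0, 0], "gripper": 0},
])

```text
clock: 12.6
tool_pos: [0.6236, -0.0225, 0.1298]
ee_rot: [-0.165, -3.135, 0.003]
ft_force: [-6.1, -5.5, 0.7]
gripper_width: 0.0352
```

```bash
python3 - <<'E'
from h import *
from cell import robot
for n in("scene","top"):
    f=robot.grab_frame(n);pickle.dump(f,open(f"pics/{n}8.pkl","wb"))
    b=(160,260,250,370) if n=="scene" else (90,240,220,360)
    cv2.imwrite(f"pics/{n}8.png",cv2.resize(f["color"][b[0]:b[1],b[2]:b[3],::-1],None,fx=4,fy=4,interpolation=2))
    w=cloud(f);d=w[...,:2]-[.741,-.034];l=d@[.9945,-.105];t=d@[.105,.9945]
    s=(l<-.2)&(l>-.24)&(abs(t)<.1)&(w[...,2]>.07)&(w[...,2]<.108);print(n,s.sum(),np.median(l[s]) if s.any() else 0)
    s=(l<-.095)&(l>-.21)&(abs(t)<.088)&(abs(t)>.045)&(w[...,2]>.06)&(w[...,2]<.16)
    print(np.round(np.c_[l[s],t[s],w[s][:,2]][::max(1,s.sum()//25)],3).tolist())
o=robot.get_obs();print(o["tool_pos"],o["ft_force"],o["gripper_width"],o["ee_rot"])
g=(o["tool_pos"][:2]-[.741,-.034])@[.9945,-.105]; print(g, "angle est", np.degrees(np.arctan2(o["tool_pos"][2]+.0123-.066,-.108-g))-23.9)
E
```

```text
scene 268 -0.21221378555924642
[[-0.161, 0.082, 0.14], [-0.157, 0.07, 0.136], [-0.154, 0.062, 0.136], [-0.154, 0.057, 0.135], [-0.158, 0.053, 0.136], [-0.164, 0.056, 0.132], [-0.1, 0.07, 0.072], [-0.097, 0.067, 0.066], [-0.096, 0.057, 0.063], [-0.203, 0.082, 0.112], [-0.152, 0.084, 0.064], [-0.204, 0.064, 0.112], [-0.17, 0.085, 0.06], [-0.156, -0.048, 0.136], [-0.144, -0.051, 0.122], [-0.135, -0.053, 0.111], [-0.137, -0.06, 0.114], [-0.149, -0.071, 0.13], [-0.161, -0.073, 0.136], [-0.096, -0.054, 0.062], [-0.131, -0.074, 0.107], [-0.121, -0.075, 0.093], [-0.121, -0.081, 0.093], [-0.104, -0.086, 0.072], [-0.209, -0.051, 0.11], [-0.209, -0.067, 0.116], [-0.21, -0.077, 0.116], [-0.21, -0.078, 0.105]]
top 207 -0.21626272744217243
[[-0.095, 0.076, 0.129], [-0.105, 0.073, 0.068], [-0.119, 0.086, 0.088], [-0.119, 0.071, 0.083], [-0.121, 0.059, 0.086], [-0.124, 0.049, 0.09], [-0.13, 0.048, 0.1], [-0.134, 0.054, 0.1], [-0.141, 0.062, 0.11], [-0.148, 0.073, 0.12], [-0.155, 0.086, 0.13], [-0.129, -0.054, 0.098], [-0.154, 0.054, 0.128], [-0.162, 0.079, 0.136], [-0.137, -0.063, 0.108], [-0.145, -0.046, 0.12], [-0.165, 0.058, 0.135], [-0.142, -0.084, 0.113], [-0.149, -0.072, 0.121], [-0.153, -0.075, 0.127], [-0.156, -0.084, 0.131], [-0.166, -0.05, 0.129], [-0.169, -0.059, 0.135], [-0.209, 0.086, 0.114], [-0.207, 0.05, 0.113], [-0.208, -0.059, 0.108]]
[ 0.62351267 -0.02249333  0.12972421] [-5.12156253 -5.13720026  1.13642723] 0.03556014401541485 [-1.64843666e-01 -3.13456756e+00  2.61172744e-03]
-0.11804935448709833 angle est 58.56994167362334
```

View pics/scene8.png

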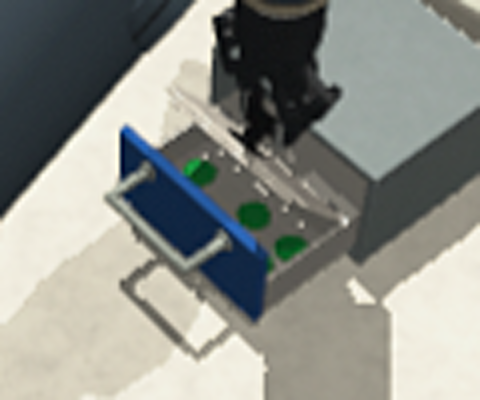

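View pics/top8.png

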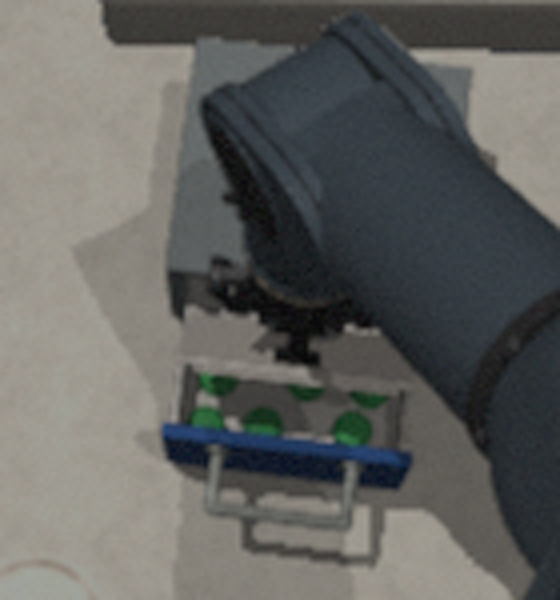

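```bash
python3 - <<'E'
from h import *
for n in("scene","top"):
    f=pickle.load(open(f"pics/{n}8.pkl","rb"))
    w=cloud(f);d=w[...,:2]-[.741,-.034];l=d@[.9945,-.105];t=d@[.105,.9945];z=w[...,2]
    s=(l<-.1)&(l>-.16)&(abs(t)<.086)&(abs(t)>.05)&(z>.078)&(z<.131)
    P=np.c_[l[s],z[s]]
    for k in range(4):
        c=np.median(P,0) if 0 else P.mean(0);u=np.linalg.svd(P-c)[2][0];r=abs((P-c)@[-u[1],u[0]]);P=P[r<max(.004,.0)]
    u=u*np.sign(u[1]);print(n,len(P),"angle",np.degrees(np.arctan2(u[1],-u[0])),"rms",r.std(),"hinge-plane offset",(np.array([-.108,.066])-c)@[u[1],-u[0]])
    k=(l<-.2)&(l>-.24)&(abs(t)<.1)&(z>.075)&(z<.1);print("face",np.median(l[k]))
E
```

```text
scene 42 angle 51.68044017253128 rms 0.000209916458850998 hinge-plane offset -0.007210731045859049
face -0.2121071487543177
top 191 angle 51.6821260432163 rms 0.0006190387835006947 hinge-plane offset -0.0028898385840120796
face -0.2163351515481544
```

Both depth fits put the lid at 51.7 degrees, inside the band but near its edge. I'll turn lid and tool together by 8 degrees about the hinge, so the grip doesn't slide in the pads, and squeeze a little firmer.

Emit:
send_rows([
  {"travel": [0, 0, 0], "rotation": [0, 0, 0], "gripper": 0},
  {"travel": [0, 0, 0], "rotation": [0, 0, 0], "gripper": 0},
  {"travel": [-0.07, 0, -0.02], "rotation": [0, 0.27, 0], "gripper": 0},
  {"travel": [-0.14, 0, -0.04], "rotation": [0, 0.54, 0], "gripper": 0},
  {"travel": [-0.21, 0, -0.06], "rotation": [0, 0.8, 0], "gripper": 0},
  {"travel": [-0.28, 0, -0.07], "rotation": [0, 1.07, 0], "gripper": 0},
  {"travel": [-0.35, 0, -0.08], "rotation": [0, 1.33, 0], "gripper": 0},
  {"travel": [-0.35, 0, -0.08], "rotation": [0, 1.33, 0], "gripper": 0},
  {"travel": [-0.35, 0, -0.08], "rotation": [0, 1.33, 0], "gripper": 0},
  {"travel": [-0.35, 0, -0.08], "rotation": [0, 1.33, 0], "gripper": 0},
], squeeze=50)

```text
clock: 13.53
tool_pos: [0.6324, -0.0234, 0.1312]
ee_rot: [-0.157, -2.995, -0.009]
ft_force: [-5.8, -4.7, -4.4]
gripper_width: 0.035
```

```bash
cat > ang.py <<'E'
from h import *
from cell import robot
import sys
for n in("scene","top"):
    f=robot.grab_frame(n)
    b=(160,260,250,370) if n=="scene" else (90,240,220,360)
    cv2.imwrite(f"pics/{n}{sys.argv[1]}.png",cv2.resize(f["color"][b[0]:b[1],b[2]:b[3],::-1],None,fx=5 if n=="scene" else 4,fy=5 if n=="scene" else 4,interpolation=2))
    w=cloud(f);d=w[...,:2]-[.741,-.034];l=d@[.9945,-.105];t=d@[.105,.9945];z=w[...,2]
    s=(l<-.1)&(l>-.16)&(abs(t)<.086)&(abs(t)>.05)&(z>.078)&(z<.131)
    P=np.c_[l[s],z[s]]
    for k in range(4):
        c=P.mean(0);u=np.linalg.svd(P-c)[2][0];r=abs((P-c)@[-u[1],u[0]]);P=P[r<.004]
    u=u*np.sign(u[1]);print(n,len(P),"angle",np.degrees(np.arctan2(u[1],-u[0])),"offset",(np.array([-.108,.066])-c)@[u[1],-u[0]])
    k=(l<-.2)&(l>-.24)&(abs(t)<.1)&(z>.075)&(z<.1);print("face",np.median(l[k]))
o=robot.get_obs();print(o["clock"],o["tool_pos"],o["ft_force"],o["gripper_width"],np.abs(o["qd"]).max())
E
python3 ang.py 9
```

```text
scene 1 angle 180.0 offset 0.0
face -0.21212013098542556
top 127 angle 59.72472017427882 offset -0.0029581611320456396
face -0.21626265279294207
13.6333 [ 0.63231909 -0.02339378  0.13121759] [-3.14646895 -5.90559187 -5.13325806] 0.035167711624313744 0.001414714299232493
```

View pics/scene9.png

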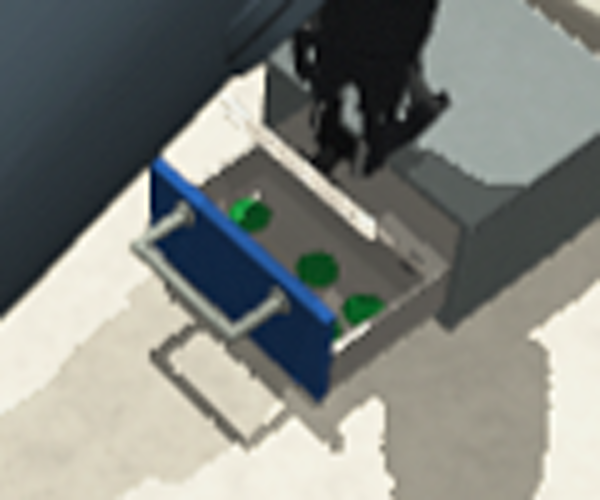

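The top view gives 59.7 degrees with the drawer face unmoved. The scene view now sees the lid too edge-on to measure. I'll hold for a second and recheck for creep.

Emit:
send_rows([
  {"travel": [0, 0, 0], "rotation": [0, 0, 0], "gripper": 0},
  {"travel": [0, 0, 0], "rotation": [0, 0, 0], "gripper": 0},
  {"travel": [0, 0, 0], "rotation": [0, 0, 0], "gripper": 0},
  {"travel": [0, 0, 0], "rotation": [0, 0, 0], "gripper": 0},
  {"travel": [0, 0, 0], "rotation": [0, 0, 0], "gripper": 0},
  {"travel": [0, 0, 0], "rotation": [0, 0, 0], "gripper": 0},
  {"travel": [0, 0, 0], "rotation": [0, 0, 0], "gripper": 0},
  {"travel": [0, 0, 0], "rotation": [0, 0, 0], "gripper": 0},
  {"travel": [0, 0, 0], "rotation": [0, 0, 0], "gripper": 0},
  {"travel": [0, 0, 0], "rotation": [0, 0, 0], "gripper": 0},
  {"travel": [0, 0, 0], "rotation": [0, 0, 0], "gripper": 0},
  {"travel": [0, 0, 0], "rotation": [0, 0, 0], "gripper": 0},
])

```text
clock: 14.63
tool_pos: [0.6323, -0.0234, 0.1312]
ee_rot: [-0.157, -2.995, -0.009]
ft_force: [-5.1, -4.9, -5.0]
gripper_width: 0.0347
```

```bash
python3 ang.py 10; python3 - <<'E'
from cell import robot
import cv2
f=robot.grab_frame("top");cv2.imwrite("pics/full.png",f["color"][:,:,::-1])
E
```

```text
scene 1 angle 180.0 offset 0.0
face -0.21205722578276828
top 131 angle 59.375053233566184 offset -0.003211413664610106
face -0.216220342731885
14.7333 [ 0.63226473 -0.02340694  0.1311842 ] [-4.60584386 -4.9018763  -5.59783884] 0.03452466842288758 0.0009852050801555088
```

View pics/full.png

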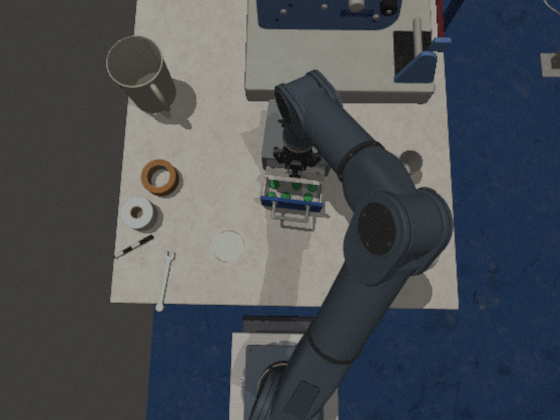

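```bash
python3 - <<'E'
from cell import robot
from h import *
f=robot.grab_frame("scene");cv2.imwrite("pics/fulls.png",f["color"][:,:,::-1])
E
```

```text
(no output)
```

View pics/fulls.png

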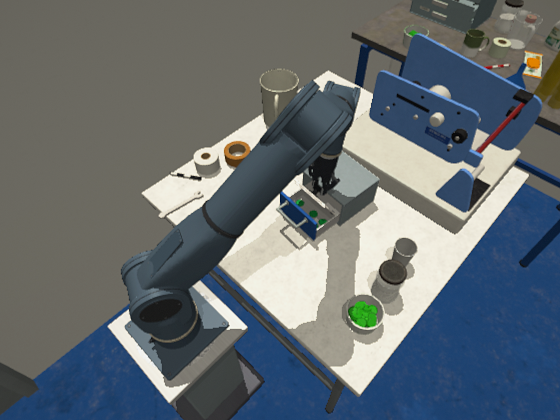

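The jar (390,280) and cup (404,250) are upright at their start pixels, the tub (365,315) stands, and the other things are unmoved. I'm handing in.

```bash
python3 -c "
from cell import robot
print(robot.job_done())"
```

```text
the job is handed in; nothing more can be done
None
```

The job is handed in at about 15 s. The drawer is out at its stop and the arm is holding the white lid by its black grip at about 59 degrees. The hand-in reported no verdict.

- **Drawer:** I gripped the steel bar and pulled until the force rose to 45 N with no further movement. It had already been about 10 mm out at the start, so I only had to pull it about 110 mm. Its front face has stayed about 216 mm from the cabinet's centre since then; 215 mm is expected at the stop.
- **Lid:** I pinched the grip by its two ends. The first lift reached only 51.7 degrees, although the arm's own position suggested 58.6, so I raised it another 8 degrees with the tool turning along. The last top-view readings were 59.7 and then 59.4 degrees, about a second apart, with the arm still. The scene camera could not confirm the angle, because it saw the lid edge-on by then.
- **Grip:** The commanded squeeze is 50 N, and the fingers stand about 35 mm apart on the 36 mm grip.
- **Other things:** In the last pictures, the jar and cup are upright and everything looks unmoved. The tub was hidden by the arm in the first scene view and in the last top view, so I could not compare its position directly.

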